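Lock the battery cover of the white unit with the slotted driver

TASK

Lock the battery cover of the white unit with the blue cover: take the orange driver from its block, set its blade in the slot of the unit's cap screw, push the screw down against its spring and turn it clockwise until it is locked, so that it stays turned when you let it rise. Then stand the orange driver upright in the free hole of the block and let go; leave the blue driver in its hole and do not touch the screw with the gripper.

Things in the scene. Friction and masses are not known exactly. Their poses are not given: they have to be found in the camera images.
- orange_bar (a point): Centre of the grip bar of the orange T-handled driver (120 g), upright in one hole of the block. Bar 60 mm long along x (within 25 degrees of straight ahead of the robot), 14 mm thick (y), 24 mm high; z up. Under it a 14 mm round neck, then a guard disc 56 mm wide, 5 mm thick, its top 40 mm and underside 45 mm below this point, resting on the block; then a 10 mm shank and a flat blade.
- orange_tip (a point): Centre of the lower end of the orange driver's blade, on its axis 90 mm below the bar's centre; same axes as the bar. Blade 24 mm wide along x (parallel to the bar), 4 mm thick, 14 mm high.
- blue_bar (a point): Centre of the grip bar of the other driver, blue, same shape but with a thin pointed bit that does not fit. It stands in the other hole and stays there.
- cap_slot (a point): Slot floor centre of the cap screw on the white unit with blue cover (case 124 x 104 mm, cover top 60 mm above the table, fixed). Cap: grey metal, round, 44 mm wide, axis vertical. Slot along x, straight, open-ended, 12 mm wide, 9 mm deep, floor 79 mm above the table at rest; the point turns and sinks with it. Red marks: slot direction unlocked; green: locked. The grey unit is not part of the job.
- cap_turn (a joint): Turn of the cap, rad, clockwise from above: about 0 at the start, end stop 1.05. A stop blocks it past about 0.14 unless the cap is held over 4 mm down; past about 0.7 it can rise again and is locked; green marks at 1.0. Friction 0.05 Nm. The slot is wider than the blade: a centred blade turns about 0.34 rad (20 degrees) before it starts to drive the cap, about 1.3 rad in all.
- cap_press (a joint): How far the cap is pushed down, m: 0 at rest, 0.008 fully down. Its spring gives 3 N at rest and about 6 N fully down.
- left_hole (a point): Centre of the mouth of one of the two holes of the fixed black driver block (90 x 230 mm, 60 mm high), on its top face. Through hole 40 mm wide; a driver stands on its guard disc with its shank in the hole. This hole is the one farther to the robot's left; x points away from the robot, z up.
- right_hole (a point): The same for the hole farther to the robot's right, 120 mm from the other one.

How it is judged:
By the outcome, as a careful person would: the job done as asked, in the order asked, and still so for the second after the job is handed in, with the robot touching nothing.
It also fails if it takes over 53 s, if anything falls off the work surface, if the arm or the gripper's body presses on something with over 40 N, if the wrist force passes 120 N, or if a joint passes its speed limit or range.

ROBOT

A 7-joint arm with a two-finger parallel gripper is mounted at the origin on the work surface. World frame = base frame: x ahead of the robot, y to its left, z up, the work surface at z = 0. Lengths are in m, angles in degrees, forces in N, time in s.
With the tool pointing down it reaches from about 0.425 to 0.925 m from the base axis. Payload 6.8 kg.
Tool frame: the origin (TCP) lies midway between the tips of the shut fingers; the grasp point (between the pads) lies 19 mm behind it; z points along the fingers, y is the direction in which the jaws open and shut (so a half turn about z gives the same grasp; the last joint's range is limited). The gripper opens to 85 mm and grips with 20 to 120 N. Pads are 22 mm wide; open, the fingers measure 114 mm over their backs; the gripper's body (76 mm by 85 mm) begins 54 mm behind the grasp point. The pads swing forward as they close: fully open they stand 13 mm farther back than shut.
Start: joints at [70.124, 27.33, 1.283, 89.118, -0.659, 63.558, -4.761], TCP at [0.16, -0.656, 0.231] pointing down, gripper open.
Joint ranges: [-169.35, 169.35], [-19.33, 120.38], [-80.79, 83.38], [13.8, 139.57], [-78.32, 258.32], [9.67, 109.79], [-169.56, 169.56]. Speed limits (degrees/s): [136.94, 136.94, 180, 180, 180, 180, 180].

INTERFACE

Orientations are given as a 3x3 rotation matrix whose columns are the frame's x, y, z axes.
In Python, from cell import read_state, capture, camera_model, sign_off gives the robot as it stands. The module is installed in compiled form; this text tells all that it offers.
- The arm moves only by the shell command python3 -m inch 'ROWS' [OPENING] [FORCE]. ROWS is JSON, a list of rows, each a list of 4 numbers: the shift along the tool's x, y, z in m, then the turn about the tool's z in rad. In form: [[dx, dy, dz, yaw], ...]. A call has 1 to 12 rows; each row is the pose to reach, as a shift and turn from the pose commanded when the call began, along the tool's axes at that moment; what a row does not reach only later rows make up. A row lasts 1/8 s, in which the tool goes at most 62.5 mm and 10.7 degrees, less where a joint would pass 70% of its speed; a pose out of reach is approached as far as the arm can. A call with a gripper value outside its range is refused whole. OPENING is the closure in counts, from 0 (fully open) to 255 (shut), set as the call begins (- or left out, the last holds). The fingers move at their own pace and stop on an object; FORCE is the grip in N (left out, the last holds). Time passes only in rows, so rows that repeat a pose let the fingers close. It gives the time, the measured TCP pose, the force and the opening at its end, in the units of the state.
- read_state(): the state, without advancing time (a new reading comes with each control period).
- capture(name): name is "scene" or "top" or "wrist"; returns (picture, depth): 384x512x3 uint8, red, green, blue; 384x512 float32, m along the optical axis (not along the pixel's ray), 0 where there is no reading.
- camera_model(name): a dict with "fx", "fy", "cx", "cy" (pixels), "k1" (the pictures are not rectified: a ray, as slopes to the right and down, at radius r is drawn at 1 + k1 r^2 times it, then the intrinsics apply), "position" and "orientation" of the camera in the world; the wrist camera has in their place "mount" (4x4, takes a point from camera to tool coordinates, whose origin is the TCP and whose axes are the flange's). Camera axes: x right, y down, z forward; pixel columns grow to the right and rows downward; lengths in m; the calibration is good to about 2 mm. A picture is of the moment at which its call begins: read the wrist's pose just before it. camera_model takes no time and is no camera call.
- sign_off(): hands the job in, once; it reports no verdict.
The state is a dict: "clock": time; "q": joint angles; "dq": joint speeds; "joint_torque": joint torques, N m; "tcp_pos": TCP position; "eef_rot": TCP orientation; "contact_force": force on the tool from outside, world axes, zero at the start; "ft_torque": the same for the moment, N m; "width": finger opening in m.
Only numpy, scipy, OpenCV 4.12 (cv2) and the standard library are available. Lean on these libraries where they do the work, as an engineer would, in place of code of your own. Each camera call takes 0.05 s, during which the arm holds its last target. There are 200 camera calls.

## Working session

There is one attempt and no reset: what is moved stays moved. The work goes in short steps, Python scripts to look and compute and a shell command to move; the robot and the scene stay as the last step left them, time stands still between calls to the robot, and variables do not carry over. Pictures are saved under pics/ and viewed, about 8 in all and at most 12, crops included, and the job is handed in when it is done.

```bash
mkdir -p pics; cat > h.py <<'E'
import numpy as np, cv2, json
from cell import read_state, capture, camera_model
def look(name):
    s=read_state(); im,d=capture(name); m=camera_model(name)
    if 'mount' in m:
        T=np.eye(4);T[:3,:3]=np.array(s['eef_rot']).reshape(3,3);T[:3,3]=s['tcp_pos'];T=T@np.array(m['mount'])
        R,p=T[:3,:3],T[:3,3]
    else: R,p=np.array(m['orientation']).reshape(3,3),np.array(m['position'])
    return im,d,m,R,p
def slopes(m,uv):
    uv=np.atleast_2d(np.array(uv,float)); a=np.c_[(uv[:,0]-m['cx'])/m['fx'],(uv[:,1]-m['cy'])/m['fy']]
    b=a.copy()
    for _ in range(20): b=a/(1+m['k1']*(b**2).sum(1,keepdims=True))
    return b
def onplane(v,uv,z):
    im,d,m,R,p=v; r=np.c_[slopes(m,uv),np.ones(len(np.atleast_2d(uv)))]@R.T
    return p+r*((z-p[2])/r[:,2:3])
def cloud(v):
    im,d,m,R,p=v; h,w=d.shape; u=np.stack(np.meshgrid(np.arange(w),np.arange(h)),-1).reshape(-1,2)
    r=np.c_[slopes(m,u),np.ones(len(u))]@R.T
    return (p+r*d.reshape(-1,1)).reshape(h,w,3)
def save(im,f): cv2.imwrite('pics/'+f,im[:,:,::-1])
E
python3 - <<'E'
from h import *
a=look('scene');b=look('top')
save(np.vstack([a[0],b[0]])[:, :],'a.png') if 0 else save(np.hstack([cv2.resize(a[0],(400,300)),cv2.resize(b[0],(400,300))]),'a.png')
save(b[0],'top.png')
np.savez('v.npz',a=a[0],b=b[0])
for v in(a,b):print(v[2])
s=read_state();print(s['clock'],s['tcp_pos'],s['eef_rot'],s['contact_force'],s['width'])
E
```

```text
{'fx': 364.14088368941935, 'fy': 364.14088368941935, 'cx': 261.9840003197956, 'cy': 190.40230023196358, 'k1': 0.026078888986122453, 'position': array([0.76999431, 0.40221777, 0.87093281]), 'orientation': array([[-0.83556961,  0.47372591, -0.27822149],
       [ 0.54931462,  0.72848952, -0.40933663],
       [ 0.00876807, -0.49486038, -0.86892826]])}
{'fx': 460.95969088359897, 'fy': 460.95969088359897, 'cx': 255.5399545657036, 'cy': 191.4428979219723, 'k1': -0.16011594180281344, 'position': array([0.41856499, 0.01057631, 1.40931423]), 'orientation': array([[-0.01701682, -0.99720867,  0.07270007],
       [-0.99982989,  0.01645392, -0.00833468],
       [ 0.00711521, -0.07282953, -0.99731902]])}
0.1 [ 0.1595303  -0.65533557  0.23040431] [[ 9.71619991e-01  2.36546663e-01 -5.18876655e-04]
 [ 2.36547196e-01 -9.71618726e-01  1.57335539e-03]
 [-1.31978307e-04 -1.65144237e-03 -9.99998628e-01]] [-0.13528371 -0.02219207  1.06452598] 0.085201441720927
```

View pics/a.png

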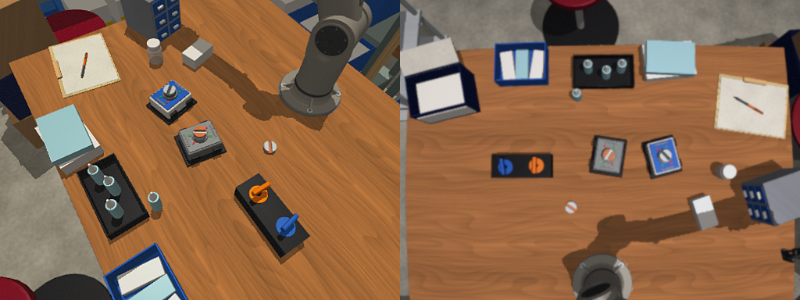

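View pics/top.png

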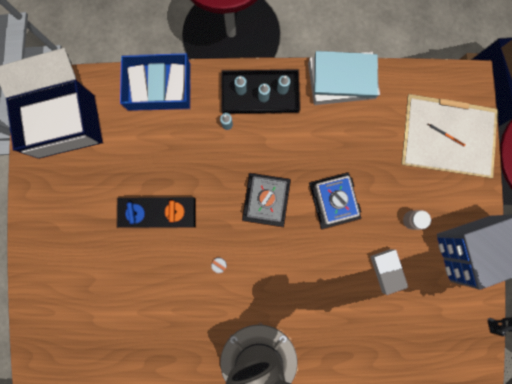

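```bash
python3 - <<'E'
from h import *
for n in('top','scene'):
    v=look(n);P=cloud(v);hsv=cv2.cvtColor(v[0],cv2.COLOR_RGB2HSV);H,S,V=[hsv[:,:,i].astype(int) for i in range(3)]
    X,Y,Z=P[...,0],P[...,1],P[...,2]
    reg=(v[1]>0)&(X>.3)&(X<.8)&(abs(Y)<.5)
    for nm,mk in(('orange',(H<20)&(S>200)&(V>120)),('blue',(H>100)&(H<125)&(S>150)&(V>100))):
        for lo,hi in((.055,.08),(.1,.13)):
            k=(mk&reg&(Z>lo)&(Z<hi)&(Y>.1)); q=P[k]
            if len(q)>5:
                c=q.mean(0);w,e=np.linalg.eigh(np.cov((q-c)[:,:2].T)); mm=(q.min(0)+q.max(0))/2
                print(n,nm,lo,len(q),c.round(4),mm.round(4),'ang',np.degrees(np.arctan2(e[1,1],e[0,1])).round(1),np.sqrt(w*12).round(3))
    k=reg&(Z>.05)&(Z<.072)&(H>100)&(H<125)&(S>120)&(Y<0.05);q=P[k];r=cv2.minAreaRect(q[:,:2].astype(np.float32)*1000);print(n,'cover',len(q),r,np.median(q[:,2]))
    k2=reg&(Z>.074)&(Z<.1)&(np.hypot(X-r[0][0]/1000,Y-r[0][1]/1000)<.05);q=P[k2];print('cap',len(q),q.mean(0),((q.min(0)+q.max(0))/2),np.ptp(q,0))
    k=reg&(Z>.05)&(Z<.07)&(V<60)&(Y>.1);q=P[k];print('block',len(q),cv2.minAreaRect(q[:,:2].astype(np.float32)*1000),np.median(q[:,2]))
    im=v[0]; c=(330,180) if n=='top' else None
    if n=='scene':
        a=cv2.resize(im[90:150,180:260],(480,360),interpolation=cv2.INTER_CUBIC)
    else: b=cv2.resize(im[170:230,300:380],(400,300),interpolation=cv2.INTER_CUBIC);
s=read_state();print(s['clock'])
E
```

```text
top orange 0.055 167 [0.4629 0.2361 0.065 ] [0.4634 0.2395 0.0653] ang 79.4 [0.045 0.051]
top orange 0.1 93 [0.4612 0.2374 0.1155] [0.4617 0.2378 0.1112] ang 178.4 [0.012 0.061]
top blue 0.055 191 [0.4694 0.3507 0.0649] [0.6151 0.3143 0.0679] ang 177.8 [0.067 0.207]
top blue 0.1 105 [0.4582 0.3551 0.1155] [0.4576 0.3556 0.1128] ang -171.6 [0.015 0.059]
top cover 619 ((490.0594177246094, -242.7788848876953), (107.4339370727539, 88.2414779663086), 13.77652359008789) 0.06028733955311294
cap 181 [ 0.4893712  -0.24244752  0.08478712] [ 0.48830692 -0.24215858  0.08451116] [0.0440605  0.04071311 0.02092553]
block 1549 ((552.9048461914062, 393.41510009765625), (488.7925109863281, 211.90623474121094), 46.66181182861328) 0.05988523264271728
scene orange 0.055 280 [0.4654 0.2432 0.0642] [0.4541 0.239  0.0622] ang 125.8 [0.05  0.055]
scene orange 0.1 150 [0.4638 0.2399 0.1156] [0.4632 0.2396 0.1099] ang 177.9 [0.013 0.059]
scene blue 0.055 326 [0.477  0.3531 0.0648] [0.6093 0.3164 0.0669] ang 169.5 [0.061 0.244]
scene blue 0.1 176 [0.4617 0.357  0.1162] [0.4599 0.3575 0.1136] ang -172.3 [0.013 0.056]
scene cover 548 ((489.11419677734375, -245.69390869140625), (115.02877044677734, 97.49224090576172), 13.271369934082031) 0.059224526674034994
cap 183 [ 0.49278605 -0.24040682  0.08372311] [ 0.49181273 -0.24248164  0.08286614] [0.04308302 0.04350942 0.01715565]
block 2779 ((462.1654052734375, 298.643310546875), (228.56785583496094, 90.2402572631836), 89.16094207763672) 0.05950423066653521
0.2
```

```bash
python3 -c "
from cell import camera_model
m=camera_model('wrist');print(m['mount'].round(4),m['fx'],m['cx'],m['cy'],m['k1'])"
python3 -m inch '[[0.04,-0.03,-0.03,0],[0.08,-0.06,-0.06,0],[0.13,-0.1,-0.09,0],[0.18,-0.14,-0.09,0],[0.22,-0.17,-0.09,0],[0.26,-0.2,-0.09,0],[0.3,-0.23,-0.09,0],[0.34,-0.26,-0.09,0],[0.38,-0.29,-0.09,0],[0.4,-0.31,-0.09,0],[0.419,-0.323,-0.09,0],[0.419,-0.323,-0.09,0]]' 0 60
```

```text
[[-2.000e-04 -9.534e-01 -3.016e-01  7.690e-02]
 [ 1.000e+00 -3.000e-04  2.000e-04 -3.000e-04]
 [-3.000e-04 -3.016e-01  9.534e-01 -1.421e-01]
 [ 0.000e+00  0.000e+00  0.000e+00  1.000e+00]] 305.71539632342876 260.0378754883452 191.95701373191528 -0.039875868287729654
clock: 1.7
tcp_pos: [0.4913, -0.2412, 0.3212]
eef_rot: [[0.971, 0.24, 0.0], [0.24, -0.971, 0.001], [0.0, -0.001, -1.0]]
contact_force: [0.3, -0.3, -0.8]
width: 0.0852
```

```bash
python3 - <<'E'
from h import *
v=look('wrist');im=v[0];P=cloud(v);X,Y,Z=P[...,0],P[...,1],P[...,2]
reg=(v[1]>0)&(np.hypot(X-.490,Y+.242)<.035)
q=P[reg&(Z>.074)&(Z<.1)];print(len(q),q.mean(0),(q.min(0)+q.max(0))/2,np.ptp(q,0))
q=P[reg&(Z>.084)&(Z<.094)];print('rim',len(q),cv2.minEnclosingCircle(q[:,:2].astype(np.float32)*1000),np.median(q[:,2]))
u=np.argwhere(reg);print(u.min(0),u.max(0))
k=reg&(Z>.074)&(Z<.0835)&(np.hypot(X-.490,Y+.242)<.02);q=P[k];c=q.mean(0);w,e=np.linalg.eigh(np.cov((q-c)[:,:2].T));print('slot',len(q),c,np.sqrt(12*w),np.degrees(np.arctan2(e[1,1],e[0,1])),np.median(q[:,2]))
np.savez('w1.npz',im=im,P=P)
y0,x0=u.min(0)-25;y1,x1=u.max(0)+25
save(cv2.resize(im[y0:y1,x0:x1],None,fx=4,fy=4,interpolation=cv2.INTER_CUBIC),'w1.png');print(x0,y0)
E
```

```text
951 [ 0.49092479 -0.24312791  0.08418077] [ 0.49033764 -0.24329993  0.08174466] [0.04205451 0.04376925 0.01545749]
rim 612 ((490.5190124511719, -243.45018005371094), 21.97317123413086) 0.0873652523799455
[131 128] [383 397]
slot 280 [ 0.49051781 -0.24223701  0.07845845] [0.01160217 0.03952947] -136.44593639356495 0.07839937797694313
103 106
```

View pics/w1.png

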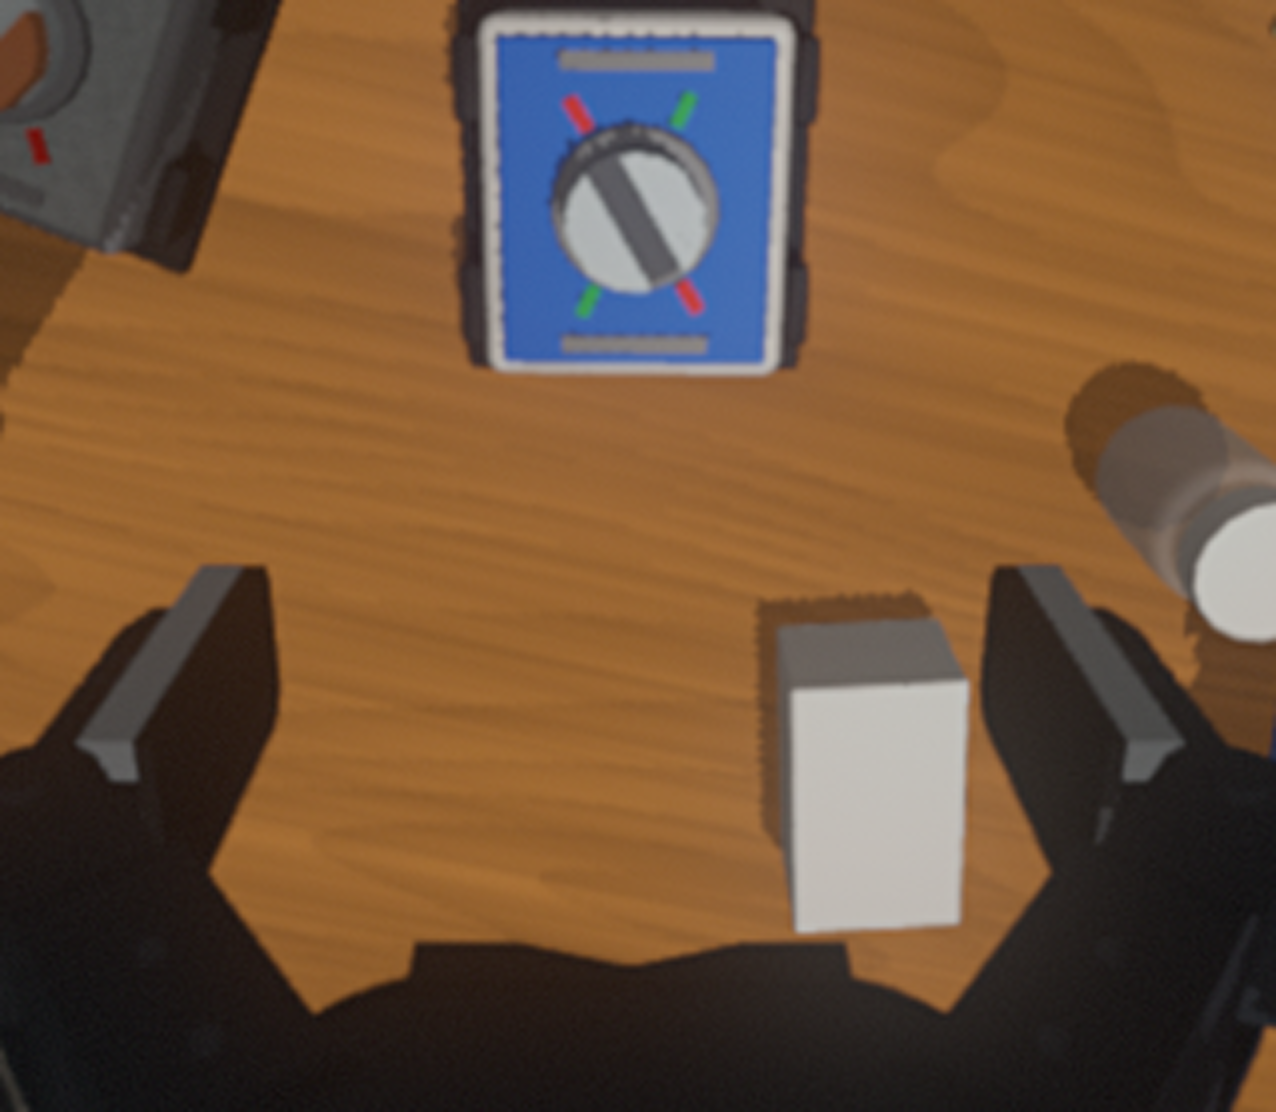

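```bash
python3 -m inch '[[0.01,-0.055,0,0.05],[0.02,-0.11,0.02,0.1],[0.03,-0.165,0.04,0.15],[0.04,-0.22,0.06,0.2],[0.05,-0.275,0.07,0.276],[0.06,-0.33,0.07,0.276],[0.07,-0.38,0.07,0.276],[0.08,-0.43,0.07,0.276],[0.087,-0.473,0.07,0.276],[0.087,-0.473,0.07,0.276],[0.087,-0.473,0.07,0.276]]'
python3 - <<'E'
from h import *
v=look('wrist');im=v[0];P=cloud(v);hsv=cv2.cvtColor(im,cv2.COLOR_RGB2HSV)
X,Y,Z=P[...,0],P[...,1],P[...,2]
mk=(hsv[...,0]<20)&(hsv[...,1]>190)&(hsv[...,2]>90)&(v[1]>0)&(abs(Y-.2385)<.05)&(abs(X-.4625)<.05)
q=P[mk&(Z>.113)&(Z<.122)];print(len(q),cv2.minAreaRect(q[:,:2].astype(np.float32)*1000),np.median(q,0))
q=P[mk&(Z>.06)&(Z<.068)];print(len(q),cv2.minEnclosingCircle(q[:,:2].astype(np.float32)*1000))
s=read_state();print(s['clock'],s['tcp_pos'],s['eef_rot'])
E
```

```text
clock: 3.12
tcp_pos: [0.4636, 0.2352, 0.251]
eef_rot: [[0.999, -0.039, -0.0], [-0.039, -0.999, -0.001], [-0.0, 0.001, -1.0]]
contact_force: [0.3, 0.1, -0.8]
width: 0.0851
829 ((463.2390441894531, 239.13014221191406), (13.47230339050293, 58.65223693847656), 87.89167785644531) [0.46459119 0.23898591 0.11592962]
1028 ((453.4209899902344, 241.43515014648438), 36.82603454589844)
3.175 [0.46368069 0.23489787 0.25103183] [[ 9.99191456e-01 -4.02045652e-02 -1.66146748e-04]
 [-4.02047642e-02 -9.99190409e-01 -1.45059159e-03]
 [-1.07691833e-04  1.45609862e-03 -9.99998934e-01]]
```

```bash
python3 -m inch '[[-0.001,-0.004,0.05,0],[-0.001,-0.004,0.1,0],[-0.001,-0.004,0.14,0],[-0.001,-0.004,0.163,0],[-0.001,-0.004,0.163,0]]' 0 80 && python3 -m inch '[[0,0,0,0],[0,0,0,0],[0,0,0,0],[0,0,0,0],[0,0,0,0],[0,0,0,0]]' 255 80
```

```text
clock: 3.8
tcp_pos: [0.4617, 0.2386, 0.0868]
eef_rot: [[0.999, -0.04, -0.003], [-0.04, -0.999, -0.003], [-0.003, 0.003, -1.0]]
contact_force: [0.0, 0.4, -0.5]
width: 0.0853
clock: 4.55
tcp_pos: [0.4624, 0.2412, 0.0888]
eef_rot: [[0.999, -0.037, 0.001], [-0.037, -0.999, -0.0], [0.001, 0.0, -1.0]]
contact_force: [-1.1, -3.0, 6.9]
width: 0.0125
```

```bash
python3 -m inch '[[0,0,-0.04,0],[0,0,-0.09,0],[0,0,-0.13,0],[0,0.03,-0.15,0],[0,0.08,-0.15,-0.1]]' && python3 -m inch '[[0.005,0.05,0,-0.1],[0.01,0.1,0,-0.25],[0.015,0.15,0,-0.4],[0.02,0.2,0,-0.55],[0.03,0.25,0,-0.7],[0.039,0.3,0,-0.7],[0.039,0.35,0,-0.7],[0.039,0.38,0,-0.7],[0.04,0.4,0,-0.7],[0.04,0.4,0,-0.7],[0.04,0.4,0,-0.7]]'
python3 - <<'E'
from h import *
s=read_state();print(s['q'],s['contact_force'])
w=look('wrist');save(w[0],'w2.png')
for n in('top','scene','wrist'):
    v=look(n);P=cloud(v);hsv=cv2.cvtColor(v[0],cv2.COLOR_RGB2HSV);Z=P[...,2]
    mk=(hsv[...,0]<20)&(hsv[...,1]>190)&(hsv[...,2]>70)&(v[1]>0)&(np.hypot(P[...,0]-s['tcp_pos'][0],P[...,1]-s['tcp_pos'][1])<.05)&(Z>.12)
    q=P[mk]; print(n,len(q), q.min(0) if len(q) else 0,q.max(0) if len(q) else 0)
print(s['tcp_pos'],s['eef_rot'],read_state()['clock'])
E
```

```text
clock: 5.18
tcp_pos: [0.4599, 0.1627, 0.24]
eef_rot: [[0.998, 0.069, 0.004], [0.069, -0.998, 0.002], [0.004, -0.002, -1.0]]
contact_force: [-0.4, -1.4, -2.2]
width: 0.0129
clock: 6.55
tcp_pos: [0.5245, -0.2334, 0.2382]
eef_rot: [[0.721, 0.693, -0.0], [0.693, -0.721, 0.001], [0.001, -0.001, -1.0]]
contact_force: [-0.2, 1.0, -1.3]
width: 0.0128
[ 36.70699757  19.28685859 -23.64801794 101.50610506   8.64476346
  61.01720194 -36.130315  ] [-0.18105462  0.99759346 -1.32935978]
top 62 [ 0.51596047 -0.2240805   0.21032218] [ 0.54553343 -0.20911458  0.27071122]
scene 333 [ 0.49851451 -0.25902777  0.20945249] [ 0.5532638  -0.20485236  0.28333895]
wrist 6393 [ 0.4991408  -0.25901304  0.21202087] [ 0.5518922  -0.20650693  0.2763793 ]
[ 0.5245056  -0.23336014  0.23823218] [[ 7.21346196e-01  6.92574662e-01 -5.84277023e-05]
 [ 6.92574319e-01 -7.21345749e-01  1.05989825e-03]
 [ 6.91912098e-04 -8.05019098e-04 -9.99999437e-01]] 6.75
```

View pics/w2.png

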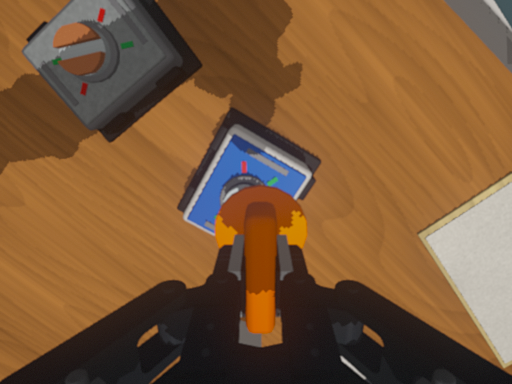

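```bash
cat > drv.py <<'E'
from h import *
from scipy.optimize import least_squares
def drv():
    s=read_state();v=look('wrist');P=cloud(v);hsv=cv2.cvtColor(v[0],cv2.COLOR_RGB2HSV)
    R=np.array(s['eef_rot']);t=np.array(s['tcp_pos']);L=(P-t)@R
    mk=(hsv[...,0]<22)&(hsv[...,1]>190)&(hsv[...,2]>70)&(v[1]>0)&(np.hypot(L[...,0],L[...,1])<.05)
    d=L[mk&(L[...,2]>.012)&(L[...,2]<.03)]
    A=np.c_[d[:,:2],np.ones(len(d))];c=np.linalg.lstsq(A,d[:,2],rcond=None)[0];print('disc plane n',len(d),c.round(4),'z med',np.median(d[:,2]).round(4))
    far=[d[np.abs(np.arctan2(d[:,1],d[:,0])-a)<.06] for a in np.linspace(-1.2,1.2,20)]
    e=np.array([f[np.argmax(np.hypot(f[:,0],f[:,1])),:2] for f in far if len(f)])
    r=least_squares(lambda p:np.hypot(e[:,0]-p[0],e[:,1]-p[1])-.028,[0,0],loss='soft_l1',f_scale=.001);print('disc centre',r.x.round(4),np.abs(r.fun).mean().round(4))
    b=L[mk&(L[...,2]<-.025)&(L[...,2]>-.04)];print('bar',len(b),cv2.minAreaRect(b[:,:2].astype(np.float32)*1000),np.median(b[:,2]))
    return s
E
python3 - <<'E'
from drv import *
s=drv();v=look('scene');im=v[0]
# pixel of tcp
m,R,p=v[2],v[3],v[4];c=R.T@(np.array(s['tcp_pos'])-p);uv=c[:2]/c[2]*m['fx']+[m['cx'],m['cy']];print(uv)
x,y=uv.astype(int);save(cv2.resize(im[y-30:y+60,x-60:x+60],None,fx=5,fy=5,interpolation=cv2.INTER_CUBIC),'s2.png')
E
```

```text
disc plane n 2779 [ 0.0006 -0.0054  0.0243] z med 0.0243
disc centre [-0.0009  0.0002] 0.0001
bar 3386 ((0.6668624877929688, -0.16472959518432617), (59.339725494384766, 13.279699325561523), 0.15423637628555298) -0.027412121582061404
[199.85104895  79.77545712]
```

View pics/s2.png

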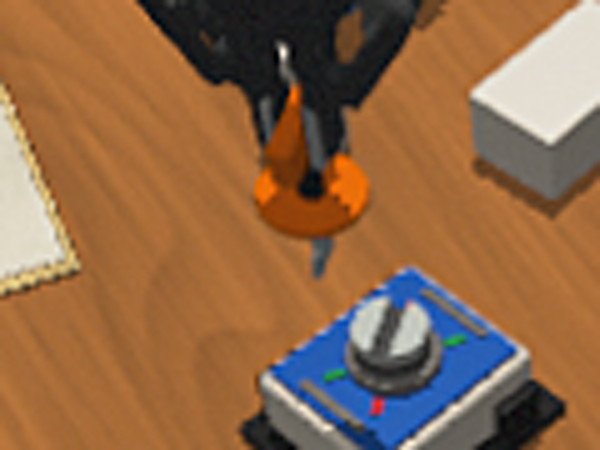

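```bash
python3 -m inch '[[-0.016,-0.008,0.01,0],[-0.031,-0.0166,0.03,0],[-0.031,-0.0166,0.05,0],[-0.031,-0.0166,0.066,0],[-0.031,-0.0166,0.066,0],[-0.031,-0.0166,0.066,0]]' 
python3 - <<'E'
from drv import *
s=drv();v=look('scene');im=v[0]
m,R,p=v[2],v[3],v[4];c=R.T@(np.array(s['tcp_pos'])-p);x,y=(c[:2]/c[2]*m['fx']+[m['cx'],m['cy']]).astype(int);save(cv2.resize(im[y-20:y+50,x-50:x+50],None,fx=6,fy=6,interpolation=cv2.INTER_CUBIC),'s3.png')
print(s['tcp_pos'],s['contact_force'],s['ft_torque'])
E
```

```text
clock: 7.6
tcp_pos: [0.4911, -0.2447, 0.1729]
eef_rot: [[0.723, 0.691, 0.001], [0.691, -0.723, -0.0], [0.001, 0.001, -1.0]]
contact_force: [0.9, 0.4, -1.6]
width: 0.0129
disc plane n 2817 [ 0.0016 -0.006   0.0243] z med 0.0243
disc centre [-0.0006 -0.    ] 0.0004
bar 3416 ((0.6392860412597656, -0.3174161911010742), (13.67391300201416, 59.138221740722656), 89.71156311035156) -0.02740584589542408
[ 0.49106566 -0.24471428  0.17289678] [ 0.88863627  0.44256227 -1.57205179] [-0.02663766 -0.00444964  0.02059077]
```

View pics/s3.png

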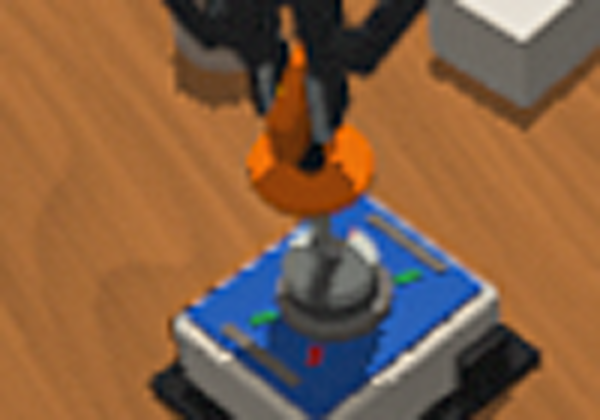

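```bash
python3 -m inch '[[0.0007,-0.0015,0.005,0],[0.0007,-0.0015,0.01,0],[0.0007,-0.0015,0.015,0],[0.0007,-0.0015,0.018,0],[0.0007,-0.0015,0.018,0]]'
```

```text
clock: 8.32
tcp_pos: [0.4897, -0.2432, 0.154]
eef_rot: [[0.723, 0.691, -0.001], [0.691, -0.723, 0.0], [-0.0, -0.001, -1.0]]
contact_force: [0.3, 0.2, -1.8]
width: 0.0128
```

```bash
python3 -m inch '[[0.0004,0,0.003,0],[0.0004,0,0.006,0],[0.0004,0,0.0075,0],[0.0004,0,0.0075,0]]'
```

```text
clock: 8.82
tcp_pos: [0.4904, -0.2432, 0.147]
eef_rot: [[0.723, 0.691, 0.001], [0.691, -0.723, -0.0], [0.0, 0.001, -1.0]]
contact_force: [-1.0, -0.8, 2.3]
width: 0.0126
```

```bash
python3 -m inch '[[0,0,0.001,0.05],[0,0,0.001,0.17],[0,0,0.001,0.29],[0,0,0.001,0.41],[0,0,0.001,0.53],[0,0,0.001,0.65],[0,0,0.001,0.77],[0,0,0.001,0.89],[0,0,0.001,1.01],[0,0,0.001,1.13],[0,0,0.001,1.25],[0,0,0.001,1.34]]'; python3 -m inch '[[0,0,0,0],[0,0,0,0]]'; python3 - <<'E'
from drv import *
s=drv();print(s['tcp_pos'],s['contact_force'],s['ft_torque'])
E
```

```text
clock: 10.32
tcp_pos: [0.491, -0.2429, 0.1464]
eef_rot: [[0.836, -0.548, 0.002], [-0.548, -0.836, -0.0], [0.002, -0.001, -1.0]]
contact_force: [0.0, 0.4, 3.3]
width: 0.0126
clock: 10.58
tcp_pos: [0.4909, -0.2429, 0.1462]
eef_rot: [[0.839, -0.544, 0.002], [-0.544, -0.839, -0.0], [0.001, -0.001, -1.0]]
contact_force: [1.5, -0.0, 3.6]
width: 0.0129
disc plane n 2831 [ 0.0009 -0.0043  0.0243] z med 0.0243
disc centre [-0.0006  0.0004] 0.0003
bar 3401 ((0.5233230590820312, 0.035910606384277344), (59.64725112915039, 13.35191822052002), 0.60381680727005) -0.027401567204244026
[ 0.49087915 -0.24288933  0.14619546] [ 1.45033653 -0.03871547  3.57490377] [ 0.07035822 -0.38996706 -0.00069574]
```

```bash
python3 -m inch '[[0,0,0,-0.15],[0,0,0,-0.25],[0,0,-0.01,-0.25],[0,0,-0.02,-0.25],[0,0,-0.05,-0.25],[-0.05,0,-0.09,-0.25],[-0.1,0,-0.09,-0.25],[-0.1,0,-0.09,-0.25],[-0.1,0,-0.09,-0.25]]'; python3 - <<'E'
from drv import *
s=drv();print(s['contact_force'])
v=look('wrist');im=v[0];P=cloud(v);X,Y,Z=P[...,0],P[...,1],P[...,2]
for nm,v in(('wrist',v),('top',look('top'))):
    P=cloud(v);X,Y,Z=P[...,0],P[...,1],P[...,2]
    k=(v[1]>0)&(Z>.07)&(Z<.0835)&(np.hypot(X-.4905,Y+.243)<.019);q=P[k]
    if len(q)>5:
        c=q.mean(0);w,e=np.linalg.eigh(np.cov((q-c)[:,:2].T));print(nm,'slot',len(q),c,np.sqrt(12*w),np.degrees(np.arctan2(e[1,1],e[0,1])),np.median(q[:,2]))
    k=(v[1]>0)&(Z>.0835)&(Z<.1)&(np.hypot(X-.4905,Y+.243)<.022);print('rim',k.sum(),np.median(Z[k]))
save(im,'w4.png')
E
```

```text
clock: 11.75
tcp_pos: [0.4065, -0.1886, 0.2362]
eef_rot: [[0.947, -0.322, 0.001], [-0.322, -0.947, -0.0], [0.001, 0.0, -1.0]]
contact_force: [0.5, 0.3, -1.1]
width: 0.0129
disc plane n 3001 [ 0.0089 -0.0062  0.0242] z med 0.0243
disc centre [-0.0002  0.0003] 0.0002
bar 3381 ((0.5326042175292969, -0.040468692779541016), (59.495662689208984, 13.394885063171387), 0.7263731360435486) -0.027435257686564084
[ 0.54081596  0.29186209 -1.14410778]
wrist slot 551 [ 0.49084721 -0.24336934  0.07858179] [0.01184649 0.03716959] 168.23698181597047 0.07851639189569426
rim 1262 0.08747264297140225
top slot 48 [ 0.49015486 -0.2454966   0.0794005 ] [0.01343277 0.03545819] 167.37014246936357 0.07967542418308404
rim 85 0.08795626117410094
```

View pics/w4.png

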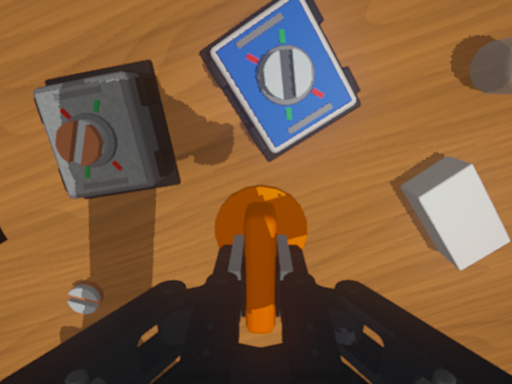

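```bash
python3 -m inch '[[0.02,-0.05,0,-0.05],[0.02,-0.1,0,-0.1],[0.01,-0.15,0,-0.15],[0,-0.2,0,-0.2],[-0.01,-0.25,0,-0.25],[-0.02,-0.3,0,-0.293],[-0.04,-0.35,0,-0.293],[-0.065,-0.39,0,-0.293],[-0.085,-0.423,0,-0.293],[-0.085,-0.423,0,-0.293],[-0.085,-0.423,0,-0.293]]'; python3 - <<'E'
from drv import *
s=drv();print(s['tcp_pos'],s['eef_rot'][0])
E
```

```text
clock: 13.28
tcp_pos: [0.4624, 0.2388, 0.2353]
eef_rot: [[0.999, -0.035, -0.001], [-0.035, -0.999, -0.001], [-0.001, 0.001, -1.0]]
contact_force: [0.9, 0.0, -1.7]
width: 0.0125
disc plane n 3056 [ 0.0134 -0.0055  0.0242] z med 0.0243
disc centre [-0.0001  0.0003] 0.0002
bar 3373 ((0.4445075988769531, -0.1403636932373047), (13.75039291381836, 59.033145904541016), 89.3880844116211) -0.027412041476667637
[0.46235312 0.23879605 0.23525788] [ 9.99384304e-01 -3.50743764e-02 -8.95184500e-04]
```

```bash
python3 -m inch '[[0,0,0.04,0],[0,0,0.08,0],[0,0,0.11,0],[0,0,0.13,0],[0,0,0.14,0],[0,0,0.145,0],[0,0,0.146,0],[0,0,0.146,0]]'
```

```text
clock: 14.32
tcp_pos: [0.4623, 0.2397, 0.0904]
eef_rot: [[0.999, -0.034, 0.001], [-0.034, -0.999, 0.0], [0.001, -0.0, -1.0]]
contact_force: [1.0, -0.7, -2.6]
width: 0.0127
```

```bash
python3 -m inch '[[0,0,0.001,0],[0,0,0.001,0]]' && python3 -m inch '[[0,0,0,0],[0,0,0,0],[0,0,0,0],[0,0,0,0],[0,0,0,0],[0,0,0,0]]' 0 && python3 -m inch '[[0,0,-0.02,0],[0,0,-0.06,0],[0,0,-0.11,0],[0,0,-0.15,0],[0,0.04,-0.17,0],[0,0.09,-0.17,0],[0,0.14,-0.17,0],[0,0.14,-0.17,0]]'; python3 - <<'E'
from h import *
P=None
for n in('top','scene'):
    v=look(n);P=cloud(v);hsv=cv2.cvtColor(v[0],cv2.COLOR_RGB2HSV);H,S,V=[hsv[...,i].astype(int) for i in range(3)];X,Y,Z=P[...,0],P[...,1],P[...,2]
    for nm,mk in(('orange',(H<20)&(S>200)&(V>120)),('blue',(H>100)&(H<125)&(S>150)&(V>100))):
        q=P[mk&(Z>.1)&(Z<.13)&(Y>.1)&(Y<.42)&(X<.52)&(X>.4)&(v[1]>0)]
        if len(q)>5: print(n,nm,len(q),cv2.minAreaRect(q[:,:2].astype(np.float32)*1000),np.median(q[:,2]))
    k=(v[1]>0)&(Z>.07)&(Z<.0835)&(np.hypot(X-.4905,Y+.243)<.019);q=P[k];c=q.mean(0);w,e=np.linalg.eigh(np.cov((q-c)[:,:2].T));print('slot',len(q),c,np.degrees(np.arctan2(e[1,1],e[0,1])))
    im=v[0]
save(im,'end.png');s=read_state();print(s['clock'],s['contact_force'])
E
```

```text
clock: 14.58
tcp_pos: [0.4619, 0.2395, 0.089]
eef_rot: [[0.999, -0.034, 0.0], [-0.034, -0.999, 0.0], [0.0, -0.0, -1.0]]
contact_force: [1.0, 0.5, -1.1]
width: 0.0127
clock: 15.32
tcp_pos: [0.4618, 0.2395, 0.0888]
eef_rot: [[0.999, -0.034, -0.0], [-0.034, -0.999, -0.0], [-0.0, 0.0, -1.0]]
contact_force: [0.1, -0.5, 0.9]
width: 0.0857
clock: 16.32
tcp_pos: [0.4568, 0.0953, 0.2586]
eef_rot: [[0.999, -0.041, -0.0], [-0.041, -0.999, -0.002], [-0.0, 0.002, -1.0]]
contact_force: [0.3, 0.7, 0.9]
width: 0.0854
top orange 75 ((460.1517639160156, 239.43092346191406), (54.26751708984375, 13.949987411499023), 2.9047586917877197) 0.11643704754044237
top blue 103 ((457.72454833984375, 355.9709777832031), (57.651756286621094, 15.719962120056152), 7.431121826171875) 0.11600133975976923
slot 53 [ 0.48979302 -0.24545652  0.07975238] 170.0793064191978
scene orange 154 ((461.9584045410156, 239.62033081054688), (14.485002517700195, 58.36766815185547), 88.96440124511719) 0.11583134626223685
scene blue 181 ((460.51214599609375, 357.1424560546875), (55.6297492980957, 13.610159873962402), 7.940290451049805) 0.11638480894645464
slot 33 [ 0.48924208 -0.24736769  0.07981117] 170.87968703669057
16.425 [ 0.17613403  0.59977932 -0.41209028]
```

View pics/end.png

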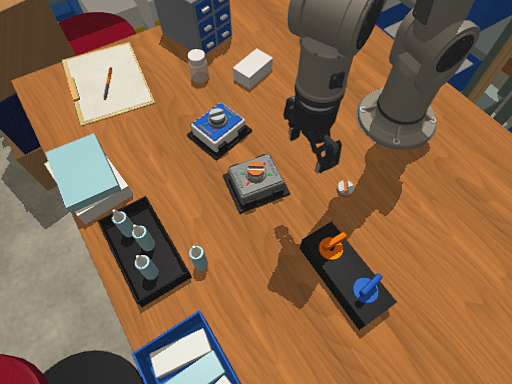

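The picture shows the orange driver upright in its hole (330,248), the blue driver unmoved (367,290), and the cap slot in the locked direction (218,117). The arm is clear of everything.

```bash
python3 -c "
from cell import sign_off;print(sign_off())"
```

```text
the job is handed in; nothing more can be done
None
```

The battery cover is locked and the orange driver is back upright in the free hole of the block; the job was handed in at about 16.4 s of the 53 s allowed.

- **Locking:** I set the blade in the slot, pressed the cap down about 7 mm and turned the driver 1.34 rad clockwise. After I let the cap rise, the close wrist view showed the slot had gone from 43.6° to about −12°. That is a turn of about 0.97 rad, well past the 0.7 rad needed, and it lines up with the green marks. The rim was back at its rest height of about 88 mm.
- **Returning the driver:** The orange driver stands in the right hole with its bar top at 116 mm, as at the start (nominal 117 mm). The blue driver is unmoved.
- **End state:** The gripper is clear of everything with no contact force, and it never touched the screw.
- **Disagreement:** The last distant views put the slot at about −9° to −10°, a few degrees off the close view, and 2–4 mm off its centre. With so few pixels on the slot, I take this as measurement noise. No checks failed.

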